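# Slide the heavy screw carton into its bay and shut the keeper

## Task

Without gripping or lifting anything, push the heavy upright carton that stands in front of the steel bay along the table into the bay until it stands square and fully home against the back stop; push it low, near its base, so that it slides and never tips. Then, with the carton home, push the keeper bar round with the fingertips until it is fully shut across the bay's mouth behind the carton. Leave the other things where they stand.

Things in the scene. Friction and masses are not known exactly. Their poses are not given: they have to be found in the camera images.
- carton: Heavy brown carton, upright: 57 (its x) x 66 (its y) x 105 mm tall, 0.52 to 0.78 kg. Origin: centre of underside, z up. It stands before the bay's mouth, its x axis within 0.3 rad of the bay's. Pushed high it tips; a push at up to 25 mm above the table slides it. It is taller than fingers are long: lean the tool back about 40 degrees so the tips lead and the hand clears its top.
- bay: Fixed dark steel bay, no floor. Origin: on the table under the middle of the back stop's inner face; x points level into the stop (push direction, roughly robot +y), z up. Stop 110 wide, 50 mm high. Cheeks 30 mm high, inner faces y = +-39 mm, x 0 to -46; lead-ins 24 mm high flare to y = +-62 mm at x = -85. Carton home: its x along bay x, centre at x -28.5, y 0, rear face at x -57 mm.
- keeper (a joint): Keeper: flat dark steel bar on a vertical hinge at the bay's mouth. 0: it points straight out of the bay (bay -x); 1.571 (end stop): shut across the mouth along bay y, 6 mm behind a carton that is home. Starts between -0.3 (swung outward, to bay -y) and 0. Stays where it is left (friction 0.06 N m).
- keeper_hinge (a point): Centre of the keeper's hinge pin at the middle of the bar's height, 38 mm above the table; in the bay's frame at x = -66, y = -78 mm (on the side away from the robot). The pin ends 55 mm above the table.
- keeper_tip (a point): Middle of the rounded free end of the keeper bar, 126 mm from the hinge. The bar is 6 mm thick (12 mm at the free end, 16 mm at the hinge) and 24 mm high, from 26 to 51 mm above the table. Shut, this point is at x = -66, y = +48 mm in the bay's frame.
- bolt: Bystander: steel hex bolt standing on its head, 32 x 34 x 90 mm, behind the bay's back stop. Origin: centre of its underside.
- oiler: Bystander: beige bottle with red spout, 38 x 62 x 150 mm, standing beside the bay on the side away from the robot. Origin: centre of its underside.
- tin: Bystander: flat olive tin box, 73 x 103 x 33 mm, to the robot's right of the work. Origin: centre of its underside.
- nut: Bystander: large steel hex nut lying flat, 30 x 34 x 16 mm, on the robot's side of the bay. Origin: centre of its underside.
Not all that is in view belongs to the job. Leave any blue or yellow look-alike of the carton alone.

How it is judged:
By the outcome, as a careful person would: the job done as asked, in the order asked, and still so for the second after the job is handed in, with the robot touching nothing.
It also fails if it takes over 67 s, if anything falls off the work surface, if the arm or the gripper's body presses on something with over 40 N, if the wrist force passes 120 N, or if a joint passes its speed limit or range.

## Robot

A 6-joint arm with a two-finger parallel gripper is mounted at the origin on a cart in front of the work surface, level with it; the furniture and walls round the work are solid. World frame = base frame: x ahead of the robot, y to its left, z up, the work surface at z = 0. Lengths are in m, angles in rad, forces in N, time in s.
With the tool pointing down it reaches from about 0.3 to 0.875 m from the base axis. Payload 6.4 kg.
Tool frame: the origin (TCP) lies between the finger pads; the fingertips stand 25 mm ahead of it and the grasp point (between the pads) lies 6 mm ahead of it; z points along the fingers, y is the line along which they close (so a half turn about z gives the same grasp; the last joint's range is limited). The gripper opens to 85 mm and grips with 20 to 120 N. Pads are 22 mm wide; open, the fingers measure 114 mm over their backs; the gripper's body (76 mm by 85 mm) begins 54 mm behind the grasp point. The pads swing forward as they close: fully open they stand 13 mm farther back than shut.
Start: joints at [1.05, 0.181, 1.607, -0, 1.354, -0.206], TCP at [0.178, 0.547, 0.223] pointing down, gripper open.
Joint ranges: [-2.99, 2.99], [-0.89, 2.07], [0.3, 2.58], [-1.14, 4.28], [0, 2.63], [-3.12, 3.12]. Speed limits (rad/s): [2.57, 2.57, 3.01, 3.14, 3.14, 3.14].

## Interface

Orientations are given as a unit quaternion [w, x, y, z].
In Python, from bench import ctrl gives the robot as it stands.
- The arm moves only by the tool servo_tool, never from a script. Its argument "series" is text: rows parted by semicolons, each of 7 numbers parted by spaces: the gripper command: -1 is fully open, 1 is shut, values between are in proportion, then the shift along the tool's x, y, z in m, then the turn, a rotation vector about the tool's x, y, z in degrees. A call has 1 to 12 rows; each row is the pose to reach, as a shift and turn from the pose commanded when the call began, along the tool's axes at that moment; what a row does not reach only later rows make up. A row lasts 1/12 s, in which the tool goes at most 41.7 mm and 7.16 degrees, less where a joint would pass 70% of its speed; a pose out of reach is approached as far as the arm can. A call with a gripper value outside its range is refused whole. The fingers move at their own pace and stop on an object; the grip force is fixed at half the most. Time passes only in rows, so rows that repeat a pose let the fingers close. It gives the time, the measured TCP pose, the force, the opening and the grip force at its end, in the units of the state.
- ctrl.get_obs(): the state, without advancing time (a new reading comes with each control period).
- ctrl.camera(name): name is "side" or "top" or "wrist"; returns a dict with "img" (420x560x3 uint8, red, green, blue), "z_map" (420x560 float32, m along the optical axis (not along the pixel's ray), 0 where there is no reading), "fovy" (degrees; the focal length in pixels is half the picture's height over the tangent of half this angle, whatever the lens; pixels are square), "cx", "cy" (the principal point, pixels), "extrinsics" (4x4, takes a point from camera to world coordinates); the wrist camera has in their place "T_tool_cam" (4x4, takes a point from camera to tool coordinates, whose origin is the TCP and whose axes are the flange's). Camera axes: x right, y down, z forward; pixel columns grow to the right and rows downward; lengths in m; the calibration is good to about 2 mm. A picture is of the moment at which its call begins: read the wrist's pose just before it.
- ctrl.hand_in(): hands the job in; it is judged then, once.
The state is a dict: "time_s": time; "q": joint angles; "dq": joint speeds; "joint_efforts": joint torques, N m; "eef_pos": TCP position; "eef_rot": TCP orientation; "wrist_force": force on the tool from outside, world axes, zero at the start; "torque": the same for the moment, N m; "opening": opening from 0.0 (shut) to 1.0 (fully open); "grasp_force": force on a finger pad.
Only numpy, scipy, OpenCV 4.12 (cv2) and the standard library are available. Lean on these libraries where they do the work, as an engineer would, in place of code of your own. Each camera call takes 0.05 s, during which the arm holds its last target. There are 200 camera calls.

## Working session

There is one attempt and no reset: what is moved stays moved. The work goes in short steps, Python scripts to look and compute and a tool call to move; the robot and the scene stay as the last step left them, time stands still between calls to the robot, and variables do not carry over. Pictures are saved under pics/ and viewed, at most 10 in all, crops included, and the job is handed in when it is done.

Besides the shell and the picture viewer there is one more tool, called by a JSON object that holds its "op" and its "data", one argument or row to a line. servo_tool: Moves the arm, as the interface text tells. Its arguments: {"type":"object","properties":{"series":{"type":"string"}},"required":["series"]}

```bash
mkdir -p pics; cat > h.py <<'E'
import numpy as np, cv2
from bench import ctrl
def cam(n):
    c=ctrl.camera(n); c['f']=c['img'].shape[0]/2/np.tan(np.radians(c['fovy'])/2); return c
def save(c,n): cv2.imwrite('pics/'+n,cv2.cvtColor(c['img'],cv2.COLOR_RGB2BGR))
def cloud(c,T=None):
    T=c['extrinsics'] if T is None else T
    z=c['z_map']; v,u=np.indices(z.shape)
    P=np.stack([(u-c['cx'])/c['f']*z,(v-c['cy'])/c['f']*z,z],-1)@T[:3,:3].T+T[:3,3]
    P[z==0]=np.nan; return P
def ray(c,u,v,h):
    T=c['extrinsics']; d=T[:3,:3]@np.array([(u-c['cx'])/c['f'],(v-c['cy'])/c['f'],1]); o=T[:3,3]
    return o+d*(h-o[2])/d[2]
E
python3 - <<'E'
from h import *
o=ctrl.get_obs(); print(o)
for n in('top','side'):
    c=cam(n); save(c,n+'0.png'); np.savez(n+'0.npz',**{k:v for k,v in c.items()}); print(n,c['extrinsics'].round(3).tolist(),c['f'],c['cx'],c['cy'])
E
```

```text
{'time_s': 0.0, 'q': array([ 1.04970046e+00,  1.81515089e-01,  1.60801732e+00, -6.84936776e-06,
        1.35382782e+00, -2.06315429e-01]), 'dq': array([-4.03960750e-04,  3.53383299e-04,  1.75541345e-03,  4.43553965e-05,
       -2.45136587e-04,  3.58284922e-04]), 'joint_efforts': array([ 4.40153544e-04, -4.44881666e+01, -3.51331079e+01, -3.35034219e-04,
        8.94569879e-03,  1.35784614e-05]), 'eef_pos': array([0.17772429, 0.54623673, 0.22239428]), 'eef_rot': array([-3.11273107e-04,  1.56740430e-01,  9.87639437e-01, -8.27163055e-04]), 'wrist_force': array([ 0.43706034,  0.2080712 , -0.39138774]), 'torque': array([0.03014205, 0.03262802, 0.0250936 ]), 'grasp_force': 0.0, 'opening': 0.9998172752478331}
top [[0.015, -0.99, 0.139, 0.432], [-1.0, -0.015, -0.001, -0.07], [0.003, -0.139, -0.99, 0.982], [0.0, 0.0, 0.0, 1.0]] 428.0073625942788 276.34206654655276 214.5819943904533
side [[-0.921, -0.156, 0.356, 0.177], [-0.388, 0.315, -0.866, 0.841], [0.023, -0.936, -0.351, 0.439], [0.0, 0.0, 0.0, 1.0]] 503.8825711415002 283.07996673536735 211.40748244287295
```

View pics/top0.png

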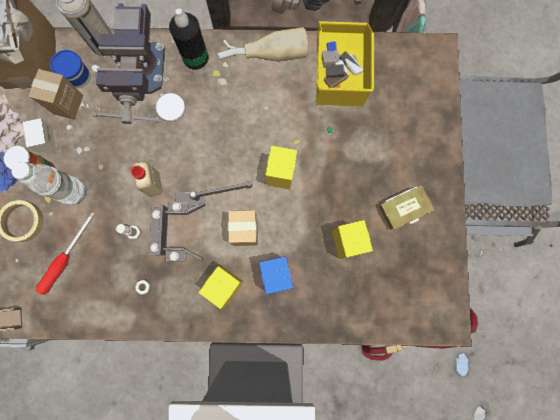

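View pics/side0.png

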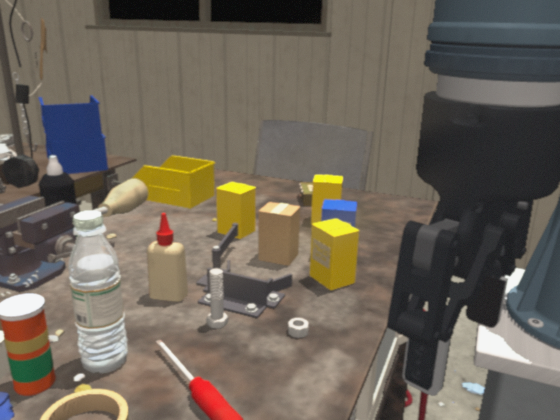

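Carton candidates in the top view: tan carton with tape at (242,227), yellow at (281,167), (353,240) and (219,287), blue at (276,275). The olive tin is at (405,208) and a tan box at (57,93) is far off. I choose (242,227), which stands before the bay (stop at (158,230), keeper hinge about (195,197), tip (248,184)).

```bash
python3 - <<'E'
from h import *
c=dict(np.load('top0.npz')); P=cloud(c); img=c['img']
cv2.imwrite('pics/crop.png',cv2.cvtColor(cv2.resize(img[130:310,110:310],None,fx=4,fy=4,interpolation=cv2.INTER_CUBIC)[:600],cv2.COLOR_RGB2BGR)[:600])
hsv=cv2.cvtColor(img,cv2.COLOR_RGB2HSV)
def rep(n,m):
    q=P[m]; 
    if len(q)<10: print(n,len(q));return
    r=cv2.minAreaRect((q[:,:2]*1000).astype(np.float32)); print(n,len(q),'mean',q.mean(0).round(4),'rect',np.round(r[0],1),np.round(r[1],1),round(r[2],1),'z',np.percentile(q[:,2],[5,50,95]).round(3))
v,u=np.indices(P.shape[:2])
def box(a,b,w): return (abs(u-a)<w)&(abs(v-b)<w)
Z=np.nan_to_num(P[...,2])
for n,(a,b,w) in dict(carton=(242,227,30),yA=(281,167,26),yB=(353,240,28),yC=(219,287,27),blue=(276,275,24)).items():
    rep(n,box(a,b,w)&(Z>0.09)&(Z<.2)&(hsv[...,1]>60))
rep('oiler',box(143,178,25)&(Z>0.05))
rep('bolt',box(128,230,16)&(Z>0.02)); rep('nut',box(142,287,14)&(Z>0.008)); rep('tin',box(405,208,35)&(Z>.02))
b=(u>145)&(u<262)&(v>170)&(v<275)
for lo,hi in((.018,.027),(.027,.036),(.036,.06)):
    m=b&(Z>lo)&(Z<hi)
    n,l,s,ce=cv2.connectedComponentsWithStats(m.astype(np.uint8))
    for i in range(1,n):
        if s[i,4]>12: rep(f'h{lo} {s[i]}',l==i)
E
```

```text
carton 627 mean [ 5.301e-01 -3.000e-04  1.042e-01] rect [ 5.308e+02 -1.000e-01] [66.  56.2] 3.5 z [0.101 0.104 0.107]
yA 837 mean [ 0.6656 -0.0792  0.1042] rect [667.  -79.4] [56.5 66. ] 80.8 z [0.101 0.104 0.107]
yB 898 mean [ 0.5089 -0.2328  0.1043] rect [ 509.3 -233.7] [65.9 56.6] 14.7 z [0.102 0.105 0.107]
yC 932 mean [0.4062 0.0425 0.1044] rect [406.2  43.1] [56.7 66.1] 54.8 z [0.102 0.105 0.107]
blue 901 mean [ 0.4321 -0.0715  0.1045] rect [432.3 -71.4] [65.8 56.2] 13.8 z [0.102 0.104 0.107]
oiler 602 mean [0.6342 0.2103 0.0947] rect [639.6 216.2] [59.2 35.7] 11.8 z [0.057 0.094 0.137]
bolt 165 mean [0.5231 0.2513 0.0675] rect [524.  254.6] [19.3 19.3] 28.0 z [0.027 0.076 0.091]
nut 127 mean [0.4015 0.2248 0.0149] rect [401.1 225.5] [31.7 30.3] 54.0 z [0.011 0.015 0.018]
tin 1350 mean [ 0.588  -0.365   0.0323] rect [ 587.3 -366.4] [ 70.6 103.3] 25.7 z [0.029 0.032 0.035]
h0.018 [155 180   6  14  20] 20 mean [0.625  0.1984 0.023 ] rect [627.  198.6] [ 9.  31.7] 81.1 z [0.019 0.024 0.026]
h0.018 [170 203  34  11  69] 69 mean [0.5769 0.126  0.0227] rect [574.9 131.6] [11.3 78.1] 1
[... 506 characters left out ...]
 208  15   6  32] 32 mean [0.5698 0.1676 0.0302] rect [568.  166.1] [31.4 10.8] 79.3 z [0.028 0.03  0.034]
h0.027 [161 226  23  29  74] 74 mean [0.4947 0.1682 0.0305] rect [504.4 158.2] [46.6 62.2] 89.4 z [0.027 0.03  0.035]
h0.036 [146 171  13  23  86] 86 mean [0.6262 0.2023 0.0483] rect [630.2 202.5] [20.5 52.9] 70.0 z [0.038 0.049 0.058]
h0.036 [190 181  62  18 277] 277 mean [0.6178 0.0554 0.0482] rect [618.3  53.4] [ 14.9 138.2] 11.1 z [0.038 0.05  0.054]
h0.036 [158 204   7  51 209] 209 mean [0.5293 0.1822 0.0468] rect [528.5 183.1] [110.1   7.7] 0.4 z [0.038 0.048 0.051]
h0.036 [232 244  16   1  16] 16 mean [0.4976 0.0087 0.0446] rect [497.7   8.7] [ 0.5 31.6] 2.6 z [0.037 0.045 0.052]
```

View pics/crop.png

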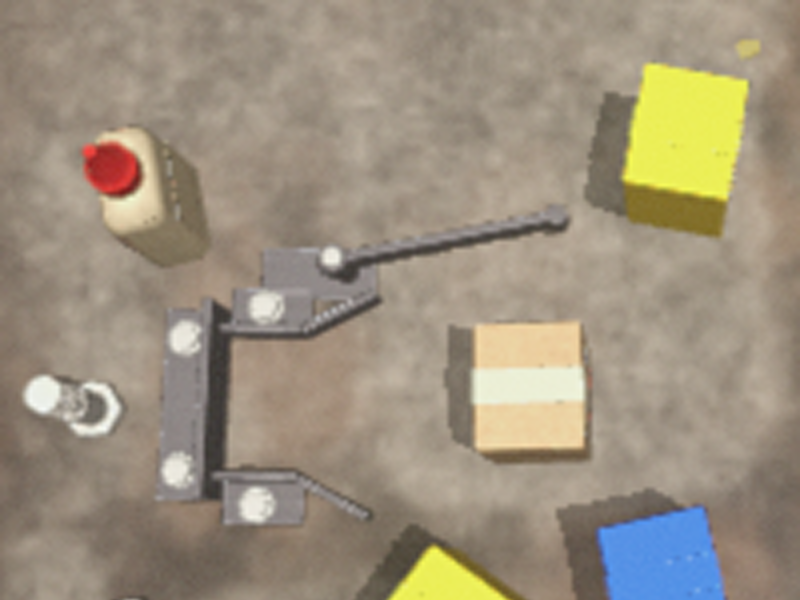

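The crop confirms the taped tan carton square before the bay's mouth, with keeper pin at crop (330,257) and tip at (560,217). Next I refine the bay and keeper and write the move helper.

```bash
cat >> h.py <<'E'
from scipy.spatial.transform import Rotation as Ro
def tgt(yaw,lean,roll0=0):  # closing axis at yaw from world x; tips lead perpendicular (left of closing axis) by lean
    z=np.array([0,np.sin(np.radians(lean)),-np.cos(np.radians(lean))]); y=np.array([1.,0,0]); x=np.cross(y,z)
    return Ro.from_euler('z',yaw,degrees=True)*Ro.from_matrix(np.stack([x,y,z],1))
def move(p,R,o=None):
    o=o or ctrl.get_obs(); q=o['eef_rot']; C=Ro.from_quat([q[1],q[2],q[3],q[0]])
    print('shift mm',(C.inv().apply(np.array(p)-o['eef_pos'])*1000).round(1),'turn',np.degrees((C.inv()*R).as_rotvec()).round(2))
E
python3 - <<'E'
from h import *
c=dict(np.load('top0.npz')); P=cloud(c)
print('pin',ray(c,192.5,194.2,.055),'tip',ray(c,250,184.2,.051))
v,u=np.indices(P.shape[:2]); Z=P[...,2]
m=(u>155)&(u<168)&(v>200)&(v<258)&(Z>.044)&(Z<.054); q=P[m]
bins=np.round(q[:,0]/.004); e=np.array([(q[bins==k,0].mean(),q[bins==k,1].min()) for k in np.unique(bins)])
f=np.polyfit(e[:,0],e[:,1],1); print('stop inner edge',np.degrees(np.arctan(f[0])),np.polyval(f,.5285),q[:,0].min(),q[:,0].max())
# cheeks heights 24-34
m=(u>165)&(u<186)&(v>200)&(v<265)&(Z>.026)&(Z<.034); q=P[m]
for s in (q[:,0]>.53,q[:,0]<.53): print('cheek x',np.percentile(q[s,0],[5,50,95]).round(4))
move([.529,-.13,.2],tgt(0,40))
E
```

```text
pin [0.60495232 0.11425907 0.055     ] tip [ 0.63020027 -0.01149084  0.051     ]
stop inner edge 0.006242435843466988 0.1801858863176192 0.4751152322973857 0.5835617037565615
cheek x [0.5681 0.5694 0.5711]
cheek x [0.4851 0.4857 0.4878]
shift mm [-543.4 -534.3   23.1] turn [-25.15  34.56  68.83]
```

{"op": "servo_tool", "data": {
  "series": "0.2 -0.03 -0.03 0 -2 2 6; 0.2 -0.06 -0.06 0 -4 5 12; 0.2 -0.09 -0.09 0 -6 8 17; 0.2 -0.12 -0.12 0 -8 11 23; 0.2 -0.15 -0.15 0 -10 14 29; 0.2 -0.18 -0.18 0 -12 17 34; 0.2 -0.21 -0.21 0 -14 20 40; 0.2 -0.24 -0.235 0 -16 22 46; 0.2 -0.27 -0.265 0 -18 25 51; 0.2 -0.3 -0.295 0 -21 28 57; 0.2 -0.33 -0.325 0 -23 31 63; 0.2 -0.36 -0.355 0 -25 34.5 69"
}}

```text
time_s: 1.1
eef_pos: [0.4065, 0.1043, 0.2236]
eef_rot: [-0.241, 0.667, 0.662, 0.243]
wrist_force: [1.3, -0.2, 0.2]
opening: 0.399
grasp_force: 0.0
```

```bash
python3 - <<'E'
from h import *
o=ctrl.get_obs(); print(o['eef_pos'],o['q'].round(2),o['opening'],o['time_s']); move([.529,-.13,.16],tgt(0,40),o)
E
```

```text
[0.40650654 0.10427026 0.22364677] [-0.54 -0.09  2.06  0.59  1.58 -0.65] 0.3988213887146814 1.1
shift mm [-219.6  124.3 -101.5] turn [ 0.23 -0.03 -0.35]
```

```bash
python3 - <<'E'
from h import *
move([.529,-.075,.20],tgt(0,33)); 
E
```

```text
shift mm [-151.7  123.8  -96.7] turn [ 0.21 -7.03 -0.37]
```

{"op": "servo_tool", "data": {
  "series": "0.2 -0.025 0.02 -0.016 0 -1.2 0; 0.2 -0.05 0.04 -0.032 0 -2.4 0; 0.2 -0.075 0.06 -0.048 0 -3.6 0; 0.2 -0.1 0.08 -0.064 0 -4.8 0; 0.2 -0.125 0.1 -0.08 0 -6 0; 0.2 -0.15 0.12 -0.096 0 -7 0; 0.2 -0.152 0.124 -0.097 0 -7 0; 0.2 -0.152 0.124 -0.097 0 -7 0"
}}

```text
time_s: 1.77
eef_pos: [0.5304, -0.0735, 0.1993]
eef_rot: [-0.201, 0.679, 0.677, 0.2]
wrist_force: [-0.4, 0.6, 0.0]
opening: 0.404
grasp_force: 0.0
```

```bash
python3 - <<'E'
from h import *
o=ctrl.get_obs(); print(o['eef_pos'],o['q'].round(2),o['wrist_force'],o['time_s']); move([.529,-.072,.031],tgt(0,33),o)
E
```

```text
[ 0.53039982 -0.07349855  0.19925906] [-0.64  0.28  1.64  0.45  1.58 -0.72] [-0.42038906  0.55001682  0.01578546] 1.7667
shift mm [-90.2  -1.1 142. ] turn [-0.01  0.06 -0.16]
```

{"op": "servo_tool", "data": {
  "series": "0.2 -0.012 0 0.019 0 0 0; 0.2 -0.024 0 0.038 0 0 0; 0.2 -0.036 0 0.057 0 0 0; 0.2 -0.048 0 0.075 0 0 0; 0.2 -0.06 0 0.094 0 0 0; 0.2 -0.072 -0.001 0.113 0 0 0; 0.2 -0.08 -0.001 0.126 0 0 0; 0.2 -0.086 -0.001 0.135 0 0 0; 0.2 -0.09 -0.001 0.142 0 0 0; 0.2 -0.09 -0.001 0.142 0 0 0"
}}

```text
time_s: 2.6
eef_pos: [0.5275, -0.0695, 0.031]
eef_rot: [-0.202, 0.678, 0.678, 0.2]
wrist_force: [-0.2, 0.1, 0.8]
opening: 0.394
grasp_force: 0.0
```

```bash
python3 - <<'E'
from h import *
o=ctrl.get_obs(); print(o['eef_pos'],o['wrist_force'],o['time_s'])
for y in (-.055,.05,.092): move([.529,y,.031],tgt(0,33),o)
c=cam('side');save(c,'s1.png')
E
```

```text
[ 0.52746771 -0.06950187  0.03096102] [-0.24584092  0.06981654  0.7978939 ] 2.6
shift mm [12.2  1.5  7.9] turn [-0.14  0.01 -0.1 ]
shift mm [100.3   1.5  65. ] turn [-0.14  0.01 -0.1 ]
shift mm [135.5   1.5  87.9] turn [-0.14  0.01 -0.1 ]
```

View pics/s1.png

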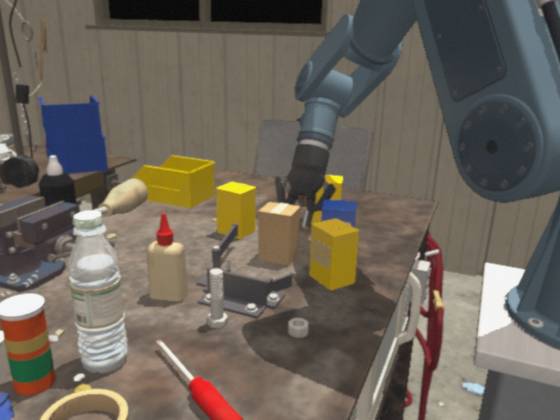

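The picture shows the hand behind the intact carton at (280,232), with the blue and yellow boxes clear. Start pushing.

{"op": "servo_tool", "data": {
  "series": "0.2 0.005 0.0005 0.0033 0 0 0; 0.2 0.01 0.001 0.0065 0 0 0; 0.2 0.015 0.001 0.0098 0 0 0; 0.2 0.02 0.0015 0.013 0 0 0; 0.2 0.025 0.0015 0.0163 0 0 0; 0.2 0.03 0.0015 0.0195 0 0 0; 0.2 0.035 0.0015 0.0228 0 0 0; 0.2 0.04 0.0015 0.026 0 0 0; 0.2 0.045 0.0015 0.0293 0 0 0; 0.2 0.05 0.0015 0.0325 0 0 0; 0.2 0.055 0.0015 0.0358 0 0 0; 0.2 0.06 0.0015 0.039 0 0 0"
}}

```text
time_s: 3.65
eef_pos: [0.532, -0.0008, 0.0328]
eef_rot: [-0.198, 0.679, 0.678, 0.2]
wrist_force: [2.1, -6.9, 4.6]
opening: 0.4
grasp_force: 3.4
```

```bash
cat >> h.py <<'E'
def carton():
    c=cam('top'); P=cloud(c); Z=np.nan_to_num(P[...,2]); hsv=cv2.cvtColor(c['img'],cv2.COLOR_RGB2HSV)
    m=(Z>.1)&(Z<.11)&(abs(P[...,0]-.53)<.06)&(P[...,1]>-.06)&(P[...,1]<.2)&(hsv[...,2]>110)
    n,l,s,_=cv2.connectedComponentsWithStats(m.astype(np.uint8)); i=1+s[1:,4].argmax()
    r=cv2.minAreaRect((P[l==i][:,:2]*1000).astype(np.float32)); print('carton',np.round(r[0],1),np.round(r[1],1),round(r[2],2),s[i,4]); return c
E
python3 - <<'E'
from h import *
o=ctrl.get_obs(); print(o['eef_pos'],o['wrist_force'],o['time_s']); c=carton()
for y in (.05,.09): move([.529,y,.030],tgt(0,33),o)
E
```

```text
[ 0.53195866 -0.00075002  0.0327793 ] [ 2.05355432 -6.88655977  4.55005587] 3.65
carton [533.2  28.1] [56.4 66. ] 88.68 854
shift mm [41.2 -3.1 29.7] turn [ 0.2   0.31 -0.  ]
shift mm [74.9 -3.1 51.3] turn [ 0.2   0.31 -0.  ]
```

```bash
python3 - <<'E'
from h import *
c=cam('side');save(c,'s2.png');P=cloud(c)
cv2.imwrite('pics/s2.png',cv2.cvtColor(cv2.resize(c['img'][130:310,180:400],None,fx=3,fy=3,interpolation=cv2.INTER_CUBIC),cv2.COLOR_RGB2BGR))
carton()
E
```

```text
carton [532.9  29.3] [57.  65.8] 87.63 858
```

View pics/s2.png

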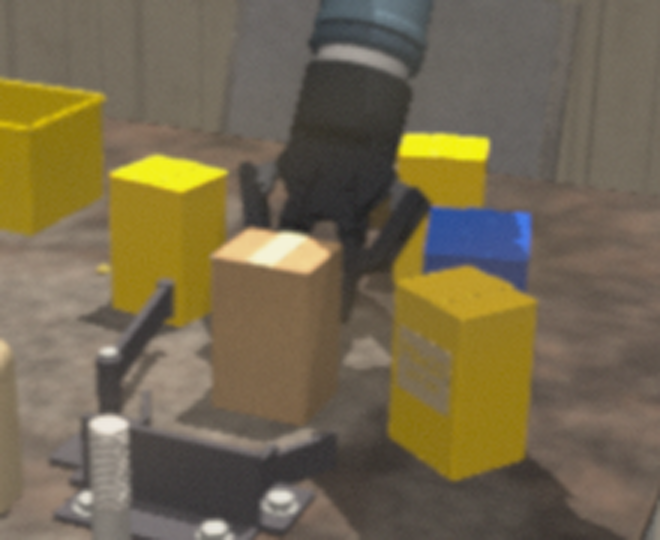

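```bash
python3 - <<'E'
from h import *
for n in ('side','wrist'):
    c=cam(n)
    if n=='wrist':
        o=ctrl.get_obs(); q=o['eef_rot']; T=np.eye(4); T[:3,:3]=Ro.from_quat([q[1],q[2],q[3],q[0]]).as_matrix(); T[:3,3]=o['eef_pos']; T=T@c['T_tool_cam']; save(c,'w1.png')
        print(o['eef_pos'],c['T_tool_cam'].round(3).tolist())
    else: T=c['extrinsics']
    P=cloud(c,T); hsv=cv2.cvtColor(c['img'],cv2.COLOR_RGB2HSV)
    m=(hsv[...,2]<75)&(abs(P[...,0]-.53)<.08)&(abs(P[...,1]+.0)<.1)&(P[...,2]<.12)&(P[...,2]>.006)
    q=P[m]; 
    for lo in np.arange(.0,.12,.015):
        s=q[(q[:,2]>=lo)&(q[:,2]<lo+.015)]
        if len(s): print(n,round(lo,3),len(s),'x',s[:,0].min().round(3),s[:,0].max().round(3),'y',np.percentile(s[:,1],[2,50,98]).round(3))
E
```

```text
side 0.0 5 x 0.461 0.463 y [0.097 0.098 0.099]
side 0.015 2 x 0.463 0.463 y [0.1 0.1 0.1]
side 0.03 23 x 0.605 0.61 y [0.073 0.085 0.098]
side 0.045 27 x 0.498 0.61 y [-0.02  -0.008  0.095]
side 0.06 45 x 0.481 0.506 y [-0.035 -0.017 -0.01 ]
side 0.075 127 x 0.477 0.573 y [-0.048 -0.024 -0.017]
side 0.09 277 x 0.468 0.583 y [-0.055 -0.031 -0.022]
side 0.105 391 x 0.463 0.589 y [-0.059 -0.038 -0.027]
[5.30891636e-01 4.95343217e-04 3.21713060e-02] [[0.002, -0.958, -0.288, 0.073], [1.0, 0.002, -0.0, -0.002], [0.001, -0.288, 0.958, -0.151], [0.0, 0.0, 0.0, 1.0]]
wrist 0.0 157 x 0.462 0.562 y [-0.072  0.003  0.099]
wrist 0.015 348 x 0.457 0.61 y [-0.071  0.003  0.099]
wrist 0.03 907 x 0.453 0.61 y [-0.048  0.083  0.099]
wrist 0.045 1384 x 0.452 0.61 y [-0.03  -0.007  0.097]
wrist 0.06 2587 x 0.45 0.56 y [-0.033 -0.022  0.002]
wrist 0.075 10782 x 0.45 0.582 y [-0.047 -0.032 -0.017]
wrist 0.09 12332 x 0.45 0.586 y [-0.048 -0.029 -0.019]
wrist 0.105 19987 x 0.459 0.591 y [-0.044 -0.037 -0.027]
```

View pics/w1.png

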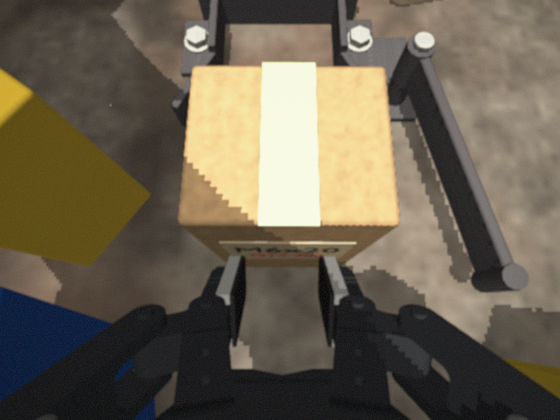

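```bash
python3 - <<'E'
from h import *
c=cam('wrist'); P=cloud(c,c['T_tool_cam']); o=ctrl.get_obs()
for (u0,u1) in ((215,250),(318,352)):
    for v0 in range(250,350,12):
        q=P[v0:v0+12,u0:u1].reshape(-1,3); 
        m=cv2.cvtColor(c['img'],cv2.COLOR_RGB2GRAY)[v0:v0+12,u0:u1].ravel()
        s=q[(q[:,2]<.03)&(m<110)]
        if len(s): print(u0,v0,len(s),'x',np.nanpercentile(s[:,0],[5,95]).round(3),'y',np.nanpercentile(s[:,1],[5,95]).round(3),'z',np.nanpercentile(s[:,2],[5,50,95]).round(3))
T=np.eye(4); q=o['eef_rot'];T[:3,:3]=Ro.from_quat([q[1],q[2],q[3],q[0]]).as_matrix(); T[:3,3]=o['eef_pos']
W=cloud(c,T@c['T_tool_cam']); s=W[232:264,260:310:25]; print(s[::4,0].round(3)); 
E
```

```text
215 250 347 x [0.002 0.019] y [-0.031 -0.017] z [-0.026 -0.017  0.002]
215 262 313 x [-0.016  0.011] y [-0.04  -0.019] z [-0.029 -0.018  0.03 ]
215 274 312 x [-0.022  0.011] y [-0.029 -0.019] z [-0.039 -0.029  0.025]
215 286 313 x [-0.028  0.012] y [-0.027 -0.019] z [-0.047 -0.037  0.022]
215 298 386 x [-0.034  0.013] y [-0.024 -0.019] z [-0.056 -0.046  0.018]
215 310 419 x [-0.04   0.013] y [-0.023 -0.019] z [-0.063 -0.047  0.014]
215 322 418 x [-0.045  0.017] y [-0.025 -0.017] z [-0.076 -0.047  0.011]
215 334 382 x [-0.05   0.018] y [-0.025 -0.016] z [-0.081 -0.048  0.008]
215 346 189 x [-0.009  0.018] y [-0.019 -0.015] z [-0.085 -0.083 -0.049]
318 250 261 x [0.002 0.02 ] y [0.014 0.03 ] z [-0.028 -0.017  0.001]
318 262 247 x [-0.015  0.011] y [0.015 0.038] z [-0.028 -0.019  0.029]
318 274 275 x [-0.     0.011] y [0.015 0.027] z [-0.039 -0.029 -0.015]
318 286 287 x [-0.005  0.012] y [0.015 0.025] z [-0.049 -0.039 -0.017]
318 298 376 x [-0.01   0.013] y [0.015 0.021] z [-0.057 -0.047 -0.017]
318 310 408 x [-0.038  0.013] y [0.015 0.02 ] z [-0.063 -0.049  0.013]
318 322 408 x [-0.045  0.018] y [0.014 0.021] z [-0.076 -0.051  0.011]
318 334 403 x [-0.05   0.018] y [0.012 0.022] z [-0.081 -0.076  0.007]
318 346 405 x [-0.056  0.018] y [0.011 0.026] z [-0.085 -0.081  0.004]
[[0.522 0.003 0.096]
 [0.522 0.003 0.09 ]
 [0.521 0.003 0.083]
 [0.521 0.002 0.079]
 [0.52  0.002 0.071]
 [0.52  0.002 0.062]
 [0.519 0.002 0.05 ]
 [0.518 0.003 0.032]]
```

```bash
python3 - <<'E'
from h import *
c=cam('wrist'); P=cloud(c,c['T_tool_cam']); print(c['f'],c['cx'],c['cy'])
for u in (228,236,242,325,338): print(u,[tuple(map(float,(P[v,u]*1000).round(0))) for v in range(246,352,8)])
E
```

```text
331.55321072523463 281.6762274846582 211.12260554200245
228 [(25.0, -22.0, -34.0), (12.0, -26.0, -15.0), (11.0, -25.0, -20.0), (11.0, -24.0, -27.0), (11.0, -23.0, -34.0), (11.0, -22.0, -40.0), (11.0, -21.0, -46.0), (9.0, -21.0, -47.0), (7.0, -20.0, -50.0), (4.0, -20.0, -50.0), (1.0, -21.0, -51.0), (-1.0, -20.0, -53.0), (17.0, -15.0, -80.0), (17.0, -15.0, -83.0)]
236 [(24.0, -19.0, -34.0), (14.0, -22.0, -18.0), (11.0, -22.0, -20.0), (11.0, -20.0, -28.0), (12.0, -19.0, -35.0), (11.0, -19.0, -40.0), (7.0, -19.0, -40.0), (6.0, -19.0, -43.0), (2.0, -19.0, -42.0), (-1.0, -19.0, -44.0), (-4.0, -19.0, -44.0), (-7.0, -19.0, -44.0), (-10.0, -19.0, -45.0), (-53.0, -27.0, 3.0)]
242 [(25.0, -17.0, -35.0), (14.0, -19.0, -18.0), (10.0, -19.0, -19.0), (8.0, -19.0, -22.0), (4.0, -19.0, -22.0), (1.0, -19.0, -23.0), (-2.0, -19.0, -24.0), (-5.0, -19.0, -25.0), (-9.0, -19.0, -25.0), (-40.0, -24.0, 13.0), (-43.0, -24.0, 10.0), (-46.0, -24.0, 7.0), (-50.0, -24.0, 5.0), (-53.0, -24.0, 3.0)]
325 [(25.0, 15.0, -35.0), (14.0, 17.0, -19.0), (12.0, 17.0, -21.0), (11.0, 16.0, -28.0), (11.0, 15.0, -34.0), (8.0, 15.0, -34.0), (5.0, 15.0, -36.0), (2.0, 15.0, -37.0), (-1.0, 15.0, -38.0), (-4.0, 15.0, -39.0), (-7.0, 15.0, -39.0), (-10.0, 15.0, -40.0), (-50.0, 23.0, 6.0), (-53.0, 22.0, 3.0)]
338 [(25.0, 20.0, -34.0), (14.0, 23.0, -19.0), (-1.0, 28.0, 7.0), (11.0, 22.0, -27.0), (11.0, 20.0, -34.0), (11.0, 19.0, -41.0), (11.0, 18.0, -47.0), (8.0, 18.0, -46.0), (12.0, 16.0, -58.0), (13.0, 16.0, -63.0), (12.0, 15.0, -66.0), (18.0, 13.0, -77.0), (18.0, 12.0, -80.0), (17.0, 12.0, -83.0)]
```

The wrist view shows the tips flush at the carton's rear face (rows 257–265). Its depth says the pad tips sit about 17 mm behind the TCP, not 25 mm ahead, and the flush contact agrees. The push is therefore 50 mm up, so I back off and go about 35 mm lower.

{"op": "servo_tool", "data": {
  "series": "0.2 -0.004 0 -0.0027 0 0 0; 0.2 -0.0084 0 -0.0055 0 0 0; 0.2 -0.0084 0 -0.0055 0 0 0; 0.2 -0.0139 0 0.0029 0 0 0; 0.2 -0.019 0 0.011 0 0 0; 0.2 -0.023 0 0.017 0 0 0; 0.2 -0.0248 0 0.0197 0 0 0; 0.2 -0.0264 0 0.0222 0 0 0; 0.2 -0.0275 0 0.0239 0 0 0; 0.2 -0.0275 0 0.0239 0 0 0"
}}

```text
time_s: 4.83
eef_pos: [0.5299, -0.009, -0.0031]
eef_rot: [-0.201, 0.678, 0.678, 0.2]
wrist_force: [2.1, 1.7, 2.4]
opening: 0.4
grasp_force: 1.2
```

```bash
python3 - <<'E'
from h import *
o=ctrl.get_obs(); print(o['eef_pos'],o['wrist_force'],o['time_s']); carton()
c=cam('wrist'); T=np.eye(4); q=o['eef_rot'];T[:3,:3]=Ro.from_quat([q[1],q[2],q[3],q[0]]).as_matrix(); T[:3,3]=o['eef_pos']
W=cloud(c,T@c['T_tool_cam'])
for u in (228,236,242,338): print(u,[tuple(map(float,(W[v,u]*1000).round(0))) for v in range(240,300,8)])
E
```

```text
[ 0.52990316 -0.00895246 -0.00309812] [2.11389781 1.66409805 2.38641966] 4.8333
carton [532.8  29.7] [66.6 56.4] 0.43 858
228 [(501.0, 3.0, 0.0), (501.0, -1.0, -0.0), (502.0, -5.0, -0.0), (505.0, -12.0, 22.0), (507.0, -16.0, 28.0), (508.0, -19.0, 34.0), (509.0, -23.0, 39.0), (509.0, -26.0, 43.0)]
236 [(505.0, 3.0, 0.0), (505.0, -1.0, 0.0), (508.0, -7.0, 14.0), (509.0, -11.0, 21.0), (510.0, -15.0, 27.0), (511.0, -19.0, 34.0), (511.0, -22.0, 37.0), (511.0, -25.0, 35.0)]
242 [(508.0, 3.0, 1.0), (508.0, -1.0, 0.0), (510.0, -7.0, 14.0), (511.0, -11.0, 18.0), (511.0, -15.0, 19.0), (511.0, -18.0, 18.0), (511.0, -21.0, 15.0), (511.0, -25.0, 15.0)]
338 [(556.0, 3.0, 0.0), (556.0, -1.0, 0.0), (556.0, -5.0, 1.0), (556.0, -9.0, 2.0), (551.0, -16.0, 28.0), (550.0, -19.0, 34.0), (549.0, -22.0, 39.0), (548.0, -25.0, 41.0)]
```

{"op": "servo_tool", "data": {
  "series": "0.2 0.0046 0 0.003 0 0 0; 0.2 0.0092 0 0.006 0 0 0; 0.2 0.0138 0 0.009 0 0 0; 0.2 0.0185 0 0.012 0 0 0; 0.2 0.0231 0 0.015 0 0 0; 0.2 0.0277 0 0.018 0 0 0; 0.2 0.0323 0 0.021 0 0 0; 0.2 0.0369 0 0.024 0 0 0; 0.2 0.0415 0 0.027 0 0 0; 0.2 0.0461 0 0.03 0 0 0; 0.2 0.0508 0 0.033 0 0 0; 0.2 0.0554 0 0.036 0 0 0"
}}

```text
time_s: 5.93
eef_pos: [0.5307, 0.0559, -0.0031]
eef_rot: [-0.199, 0.679, 0.678, 0.2]
wrist_force: [0.3, -7.5, 4.9]
opening: 0.401
grasp_force: 4.0
```

```bash
python3 - <<'E'
from h import *
o=ctrl.get_obs(); print(o['eef_pos'],o['wrist_force'],o['time_s']); carton();move([.529,.115,-.004],tgt(0,33),o)
E
```

```text
[ 0.53066871  0.05591759 -0.00314542] [ 0.28123704 -7.47740648  4.86845988] 5.9333
carton [532.8  84.7] [56.6 65.7] 89.76 876
shift mm [49.2 -1.7 32.7] turn [ 0.06  0.25 -0.03]
```

{"op": "servo_tool", "data": {
  "series": "0.2 0.0042 -0.0005 0.0027 0 0 0; 0.2 0.0084 -0.001 0.0055 0 0 0; 0.2 0.0126 -0.0015 0.0082 0 0 0; 0.2 0.0168 -0.0015 0.0109 0 0 0; 0.2 0.021 -0.0015 0.0136 0 0 0; 0.2 0.0252 -0.0015 0.0164 0 0 0; 0.2 0.0294 -0.0015 0.0191 0 0 0; 0.2 0.0336 -0.0015 0.0218 0 0 0; 0.2 0.0377 -0.0015 0.0245 0 0 0; 0.2 0.0419 -0.0015 0.0273 0 0 0; 0.2 0.0461 -0.0015 0.03 0 0 0; 0.2 0.0503 -0.0015 0.0327 0 0 0"
}}

```text
time_s: 6.98
eef_pos: [0.5294, 0.1158, -0.0032]
eef_rot: [-0.199, 0.679, 0.678, 0.2]
wrist_force: [-0.2, -8.9, 4.3]
opening: 0.401
grasp_force: 4.5
```

```bash
python3 - <<'E'
from h import *
o=ctrl.get_obs(); print(o['eef_pos'],o['wrist_force'],o['time_s']); carton()
E
```

```text
[ 0.52939876  0.11581257 -0.00318324] [-0.23381931 -8.90363849  4.312206  ] 6.9833
carton [532.  144.3] [65.1 57.3] 0.51 879
```

{"op": "servo_tool", "data": {
  "series": "0.2 0.0013 -0.001 0.0008 0 0 0; 0.2 0.0025 -0.002 0.0016 0 0 0; 0.2 0.0038 -0.002 0.0025 0 0 0; 0.2 0.005 -0.002 0.0033 0 0 0; 0.2 0.0059 -0.002 0.0038 0 0 0; 0.2 0.0067 -0.002 0.0044 0 0 0; 0.2 0.0067 -0.002 0.0044 0 0 0; 0.2 0.0067 -0.002 0.0044 0 0 0"
}}

```text
time_s: 7.7
eef_pos: [0.5275, 0.1236, -0.0032]
eef_rot: [-0.199, 0.679, 0.678, 0.2]
wrist_force: [-0.1, -8.0, 6.2]
opening: 0.399
grasp_force: 5.2
```

```bash
python3 - <<'E'
from h import *
o=ctrl.get_obs(); print(o['eef_pos'],o['wrist_force'],o['time_s']); carton()
E
```

```text
[ 0.52751742  0.12357693 -0.00319031] [-0.07149265 -8.04902786  6.19528584] 7.7
carton [529.7 152.4] [65.  57.7] 0.69 875
```

{"op": "servo_tool", "data": {
  "series": "0.2 0.0008 -0.0005 0.0005 0 0 0; 0.2 0.0017 -0.001 0.0011 0 0 0; 0.2 0.0025 -0.001 0.0016 0 0 0; 0.2 0.0034 -0.001 0.0022 0 0 0; 0.2 0.0034 -0.001 0.0022 0 0 0; 0.2 0.0034 -0.001 0.0022 0 0 0"
}}

```text
time_s: 8.25
eef_pos: [0.5278, 0.124, -0.0032]
eef_rot: [-0.196, 0.679, 0.679, 0.199]
wrist_force: [-3.4, -25.0, 9.7]
opening: 0.399
grasp_force: 14.0
```

```bash
python3 - <<'E'
from h import *
o=ctrl.get_obs(); print(o['eef_pos'],o['wrist_force'],o['time_s']); carton()
E
```

```text
[ 0.52783858  0.12403145 -0.00323737] [ -3.38516014 -24.98080273   9.73144611] 8.25
carton [529.7 152.6] [65.2 57.4] 0.38 876
```

{"op": "servo_tool", "data": {
  "series": "0.2 -0.008 0 -0.0055 0 0 0; 0.2 -0.021 0 -0.014 0 0 0; 0.2 -0.042 0 -0.027 0 0 0; 1 -0.034 0 -0.04 0 0 0; 1 -0.018 0.01 -0.065 0 0 0; 1 -0.002 0.03 -0.09 0 0 0; 1 0.014 0.06 -0.115 0 0 0; 1 0.03 0.08 -0.14 0 0 0; 1 0.038 0.1 -0.153 0 0 0; 1 0.038 0.12 -0.153 0 0 0; 1 0.038 0.12 -0.153 0 0 0; 1 0.038 0.12 -0.153 0 0 0"
}}

```text
time_s: 9.3
eef_pos: [0.645, 0.0782, 0.1445]
eef_rot: [-0.202, 0.678, 0.678, 0.199]
wrist_force: [0.0, -0.3, -0.5]
opening: -0.002
grasp_force: 0.0
```

```bash
python3 - <<'E'
from h import *
o=ctrl.get_obs(); print(o['eef_pos'],o['wrist_force'],o['time_s'],o['opening'],o['q'].round(2)); c=carton(); save(c,'t3.png')
P=cloud(c); T=np.eye(4)
c=cam('wrist'); P=cloud(c,c['T_tool_cam']); save(c,'w3.png')
m=(P[...,2]<.03)&(abs(P[...,1])<.04)&(abs(P[...,0])<.03); q=P[m]*1000
for lo in range(-60,30,8):
    s=q[(q[:,2]>=lo)&(q[:,2]<lo+8)]
    if len(s)>5: print(lo,len(s),'x',np.percentile(s[:,0],[2,98]).round(),'y',np.percentile(s[:,1],[2,98]).round())
print('maxz',np.percentile(q[:,2],[99,99.9]))
move([.65,.02,.2],tgt(0,0),o)
E
```

```text
[0.64495902 0.07823552 0.14446185] [ 0.01748286 -0.31155704 -0.5311746 ] 9.3 -0.001506669682788357 [-0.33  0.48  1.49  0.55  1.4  -0.49]
carton [529.6 152.5] [64.9 57.3] 0.39 870
-60 2800 x [-8. 14.] y [-33.  30.]
-52 1075 x [-10.  13.] y [-19.  16.]
-44 515 x [ 7. 12.] y [-15.  11.]
-36 642 x [ 7. 12.] y [-15.  11.]
-28 535 x [ 7. 12.] y [-15.  11.]
-20 351 x [ 7. 12.] y [-14.  10.]
-12 7 x [11. 11.] y [-8.  2.]
maxz [-20.09710605 -13.20691522]
shift mm [-18.7   4.8 -78.3] turn [-1.800e-01 -3.293e+01 -1.000e-02]
```

View pics/w3.png

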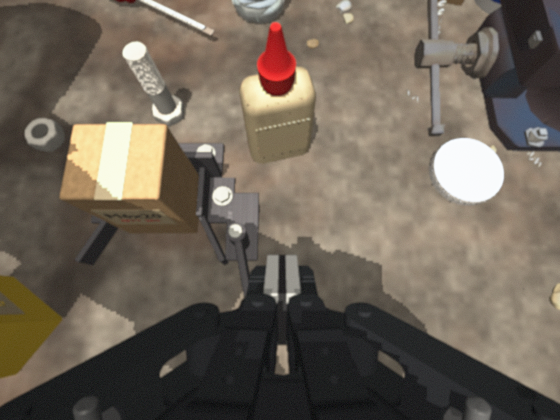

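{"op": "servo_tool", "data": {
  "series": "1 -0.004 0.002 -0.016 0 -6.6 0; 1 -0.008 0.004 -0.032 0 -13.2 0; 1 -0.012 0.006 -0.048 0 -20 0; 1 -0.016 0.008 -0.064 0 -26 0; 1 -0.019 0.009 -0.078 0 -33 0; 1 -0.019 0.009 -0.078 0 -33 0; 1 -0.019 0.009 -0.078 0 -33 0"
}}

```text
time_s: 9.98
eef_pos: [0.6538, 0.0211, 0.2003]
eef_rot: [-0.001, 0.706, 0.708, -0.0]
wrist_force: [-0.2, -0.0, -0.3]
opening: -0.006
grasp_force: 0.0
```

```bash
python3 - <<'E'
from h import *
o=ctrl.get_obs(); print(o['eef_pos'],o['eef_rot']); move([.654,.02,.021],tgt(0,0),o)
E
```

```text
[0.65383583 0.02111224 0.20025925] [-1.21564527e-03  7.06435230e-01  7.07776646e-01 -8.64262107e-05]
shift mm [ -1.4   0.5 179.3] turn [-0.11 -0.09  0.11]
```

{"op": "servo_tool", "data": {
  "series": "1 0 0 0.025 0 0 0; 1 0 0 0.05 0 0 0; 1 0 0 0.075 0 0 0; 1 0 0 0.1 0 0 0; 1 0 0 0.125 0 0 0; 1 -0.001 0 0.145 0 0 0; 1 -0.001 0 0.16 0 0 0; 1 -0.001 0 0.17 0 0 0; 1 -0.001 0 0.179 0 0 0; 1 -0.001 0 0.179 0 0 0"
}}

```text
time_s: 10.82
eef_pos: [0.6532, 0.0178, 0.0194]
eef_rot: [-0.001, 0.708, 0.707, -0.002]
wrist_force: [-1.2, -0.0, -0.5]
opening: 0.002
grasp_force: 0.0
```

```bash
python3 - <<'E'
from h import *
o=ctrl.get_obs(); print(o['eef_pos'],o['wrist_force'],o['time_s'])
c=cam('wrist');save(c,'w4.png')
H=np.array([.6055,.114]); r=.095
q=o['eef_rot']; C=Ro.from_quat([q[1],q[2],q[3],q[0]])
def pose(ph):
    th=np.clip((ph-.2)/1.0,0,1)*33; t=np.radians(th)
    K=H+r*np.array([-np.sin(ph),-np.cos(ph)])-.003*np.array([-np.cos(ph),np.sin(ph)])
    dy=-.013*np.sin(t)+.011*np.cos(t)
    return np.array([K[0]+.015,K[1]-dy,.021]),tgt(0,th)
for ph in np.arange(-.2,1.66,.1):
    p,R=pose(ph); print(round(ph,2),p.round(3),'th',np.degrees((C.inv()*R).as_rotvec()).round(1),'shift',(C.inv().apply(p-o['eef_pos'])*1000).round(1))
E
```

```text
[0.65315345 0.01780524 0.01943033] [-1.24114643 -0.02184819 -0.51817408] 10.8167
-0.2 [0.642 0.01  0.021] th [-0.2  0.  -0.1] shift [ -7.3 -10.8  -1.5]
-0.1 [0.633 0.009 0.021] th [-0.2  0.  -0.1] shift [ -9.1 -20.2  -1.5]
0.0 [0.624 0.008 0.021] th [-0.2  0.  -0.1] shift [ -9.9 -29.6  -1.4]
0.1 [0.614 0.008 0.021] th [-0.2  0.  -0.1] shift [ -9.7 -39.1  -1.4]
0.2 [0.605 0.009 0.021] th [-0.2  0.  -0.1] shift [ -8.6 -48.6  -1.4]
0.3 [0.595 0.012 0.021] th [-0.2  3.3 -0.1] shift [ -5.8 -57.9  -1.3]
0.4 [0.586 0.016 0.021] th [-0.2  6.6 -0.1] shift [ -2.  -66.9  -1.3]
0.5 [0.578 0.021 0.021] th [-0.2  9.9 -0.1] shift [  2.7 -75.6  -1.2]
0.6 [0.569 0.026 0.021] th [-0.2 13.2 -0.1] shift [  8.2 -83.8  -1.2]
0.7 [0.562 0.033 0.021] th [-0.2 16.5 -0.1] shift [ 14.6 -91.6  -1.2]
0.8 [0.554 0.04  0.021] th [-0.2 19.8 -0.1] shift [ 21.7 -98.8  -1.2]
0.9 [0.548 0.048 0.021] th [-0.2 23.1 -0.1] shift [  29.6 -105.3   -1.1]
1.0 [0.542 0.056 0.021] th [-0.2 26.4 -0.1] shift [  38.1 -111.    -1.1]
1.1 [0.537 0.065 0.021] th [-0.2 29.7 -0.2] shift [  47.1 -116.    -1.1]
1.2 [0.533 0.075 0.021] th [-0.2 33.  -0.2] shift [  56.6 -120.2   -1.1]
1.3 [0.53  0.084 0.021] th [-0.2 33.  -0.2] shift [  65.5 -123.5   -1.1]
1.4 [0.527 0.093 0.021] th [-0.2 33.  -0.2] shift [  74.7 -125.9   -1.1]
1.5 [0.526 0.102 0.021] th [-0.2 33.  -0.2] shift [  84.1 -127.3   -1.1]
1.6 [0.525 0.112 0.021] th [-0.2 33.  -0.2] shift [  93.6 -127.9   -1.1]
```

View pics/w4.png

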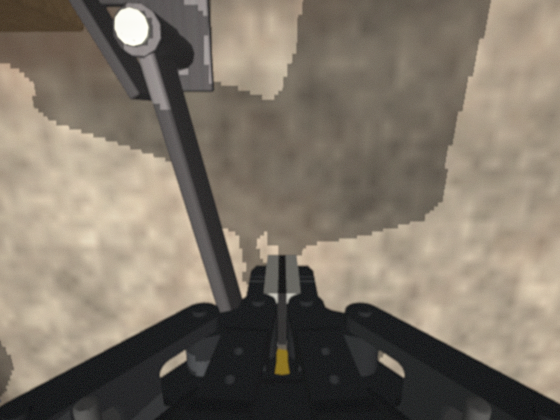

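The wrist view shows the shut fingers (282,270) on the far side of the keeper bar (pin (135,28), bar passing (230,290)), with clear space between.

{"op": "servo_tool", "data": {
  "series": "1 -0.007 -0.006 -0.001 0 0 0; 1 -0.0075 -0.011 -0.001 0 0 0; 1 -0.0085 -0.016 -0.001 0 0 0; 1 -0.009 -0.021 -0.001 0 0 0; 1 -0.0095 -0.026 -0.001 0 0 0; 1 -0.0095 -0.032 -0.001 0 0 0; 1 -0.0095 -0.038 -0.001 0 0 0; 1 -0.009 -0.044 -0.001 0 0 0; 1 -0.008 -0.05 -0.001 0 1 0; 1 -0.006 -0.056 -0.001 0 2.5 0; 1 -0.004 -0.062 -0.001 0 5 0; 1 -0.002 -0.067 -0.001 0 6.6 0"
}}

```text
time_s: 11.87
eef_pos: [0.5869, 0.0164, 0.0227]
eef_rot: [-0.041, 0.706, 0.706, 0.041]
wrist_force: [1.1, -0.1, -0.4]
opening: -0.003
grasp_force: 0.3
```

```bash
cat > k.py <<'E'
from h import *
o=ctrl.get_obs(); print(o['eef_pos'],o['wrist_force'],o['time_s'])
c=cam('wrist');save(c,'w5.png') 
t=cam('top'); save(t,'t5.png'); P=cloud(t); H=np.array([.6055,.114]); hsv=cv2.cvtColor(t['img'],cv2.COLOR_RGB2HSV)
m=(P[...,2]>.045)&(P[...,2]<.054)&(hsv[...,1]<60); q=P[m][:,:2]-H; d=np.hypot(*q.T); q=q[(d>.03)&(d<.13)&(q[:,1]<.02)]
a=np.arctan2(-q[:,0],-q[:,1]); print('keeper ang',len(a),np.percentile(a,[10,50,90]).round(3))
H=np.array([.6055,.114]); r=.095
q=o['eef_rot']; C=Ro.from_quat([q[1],q[2],q[3],q[0]])
for ph in np.arange(.4,1.66,.1):
    th=np.clip((ph-.2)/1.0,0,1)*33; tt=np.radians(th)
    K=H+r*np.array([-np.sin(ph),-np.cos(ph)])-.003*np.array([-np.cos(ph),np.sin(ph)])
    p=np.array([K[0]+.015,K[1]+.013*np.sin(tt)-.011*np.cos(tt),.021]); R=tgt(0,th)
    print(round(ph,2),'th',np.degrees((C.inv()*R).as_rotvec()).round(1),'shift',(C.inv().apply(p-o['eef_pos'])*1000).round(1))
E
python3 k.py
```

```text
[0.58692289 0.01637037 0.02271685] [ 1.08632767 -0.07441173 -0.42844713] 11.8667
keeper ang 75 [0.323 0.374 0.406]
0.4 th [-0.  -0.1 -0. ] shift [-0.7 -0.7  1.7]
0.5 th [-0.   3.2 -0. ] shift [ 4.  -9.3  2.2]
0.6 th [-0.   6.5 -0. ] shift [  9.5 -17.6   2.9]
0.7 th [-0.   9.8 -0. ] shift [ 15.9 -25.3   3.6]
0.8 th [-0.  13.1 -0. ] shift [ 23.  -32.5   4.4]
0.9 th [-0.  16.4 -0. ] shift [ 30.8 -39.    5.4]
1.0 th [-0.  19.7 -0. ] shift [ 39.2 -44.8   6.4]
1.1 th [-0. 23. -0.] shift [ 48.2 -49.8   7.4]
1.2 th [-0.  26.3 -0. ] shift [ 57.6 -53.9   8.5]
1.3 th [-0.  26.3 -0. ] shift [ 66.5 -57.2   9.6]
1.4 th [-0.  26.3 -0. ] shift [ 75.6 -59.6  10.6]
1.5 th [-0.  26.3 -0. ] shift [ 84.9 -61.   11.7]
1.6 th [-0.  26.3 -0. ] shift [ 94.4 -61.5  12.8]
```

Keeper is following well (0.37).

{"op": "servo_tool", "data": {
  "series": "1 0.002 -0.005 0.002 0 1.6 0; 1 0.004 -0.009 0.002 0 3.2 0; 1 0.007 -0.0135 0.0025 0 5 0; 1 0.0095 -0.0175 0.003 0 6.5 0; 1 0.013 -0.0215 0.003 0 8.2 0; 1 0.016 -0.0255 0.0035 0 9.8 0; 1 0.0195 -0.029 0.004 0 11.5 0; 1 0.023 -0.0325 0.0045 0 13 0; 1 0.027 -0.036 0.005 0 14.8 0; 1 0.031 -0.039 0.0055 0 16.4 0; 1 0.035 -0.042 0.006 0 18 0; 1 0.039 -0.045 0.0065 0 19.7 0"
}}

```text
time_s: 12.97
eef_pos: [0.5426, 0.0556, 0.0207]
eef_rot: [-0.161, 0.689, 0.688, 0.16]
wrist_force: [0.4, -2.0, -0.7]
opening: 0.001
grasp_force: 0.4
```

```bash
python3 k.py | egrep -v '^0\.|^1.0 '; python3 -c "
from h import *
carton()"
```

```text
[0.54262094 0.0555694  0.02071002] [ 0.38518126 -2.03787549 -0.73649779] 12.9667
keeper ang 113 [0.824 0.93  0.97 ]
1.1 th [-0.   3.5 -0. ] shift [ 8.7 -5.4  4. ]
1.2 th [-0.   6.8 -0. ] shift [17.2 -9.6  8.2]
1.3 th [-0.   6.8 -0. ] shift [ 25.2 -12.9  12.1]
1.4 th [-0.   6.8 -0. ] shift [ 33.5 -15.2  16.2]
1.5 th [-0.   6.8 -0. ] shift [ 41.9 -16.7  20.3]
1.6 th [-0.   6.8 -0. ] shift [ 50.4 -17.2  24.5]
carton [529.8 152.4] [65.  57.1] 0.82 875
```

{"op": "servo_tool", "data": {
  "series": "1 0.004 -0.0025 0.002 0 1.7 0; 1 0.0085 -0.0055 0.004 0 3.5 0; 1 0.013 -0.0075 0.006 0 5.2 0; 1 0.017 -0.0095 0.008 0 6.8 0; 1 0.021 -0.011 0.01 0 6.8 0; 1 0.025 -0.013 0.012 0 6.8 0; 1 0.029 -0.014 0.014 0 6.8 0; 1 0.0335 -0.015 0.016 0 6.8 0; 1 0.0375 -0.016 0.018 0 6.8 0; 1 0.042 -0.0165 0.0203 0 6.8 0; 1 0.042 -0.0165 0.0203 0 6.8 0"
}}

```text
time_s: 14.03
eef_pos: [0.5258, 0.1035, 0.0212]
eef_rot: [-0.201, 0.678, 0.678, 0.201]
wrist_force: [0.1, -0.2, -0.1]
opening: -0.002
grasp_force: 0.0
```

```bash
python3 k.py | egrep -v '^0\.|^1.[0123] '; python3 -c "
from h import *
carton()"
```

```text
[0.52581062 0.10345695 0.02118393] [ 0.09909747 -0.1762875  -0.12431048] 14.0333
keeper ang 167 [1.35  1.489 1.532]
1.4 th [-0.1 -0.  -0. ] shift [-9.1  1.6 -5.7]
1.5 th [-0.1 -0.  -0. ] shift [-1.2  0.1 -0.6]
1.6 th [-0.1 -0.  -0. ] shift [ 6.8 -0.4  4.6]
carton [529.8 152.4] [65.2 57.1] 0.88 880
```

View pics/w5.png

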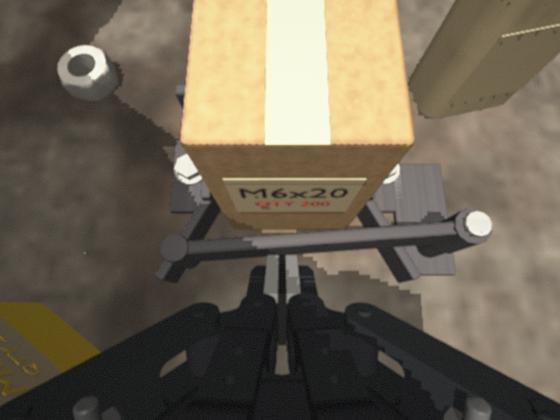

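The bar is nearly shut behind the carton (free end (175,247), pin (475,226)), with the fingers at (282,275). Press to the end stop.

{"op": "servo_tool", "data": {
  "series": "1 0.0012 0 0.0008 0 0 0; 1 0.0025 0 0.0016 0 0 0; 1 0.0037 0 0.0024 0 0 0; 1 0.005 0 0.0033 0 0 0; 1 0.0062 0 0.0041 0 0 0; 1 0.0071 0 0.0046 0 0 0; 1 0.0071 0 0.0046 0 0 0; 1 0.0071 0 0.0046 0 0 0"
}}

```text
time_s: 14.85
eef_pos: [0.5262, 0.1102, 0.021]
eef_rot: [-0.201, 0.678, 0.678, 0.2]
wrist_force: [-1.6, -4.0, 1.4]
opening: -0.003
grasp_force: 2.0
```

```bash
python3 k.py | egrep -v '^0\.|^1.[0123] '
```

```text
[0.52623121 0.11023381 0.02100911] [-1.56096662 -3.9531795   1.41733932] 14.85
keeper ang 167 [1.458 1.566 1.605]
1.4 th [-0.   0.  -0.1] shift [-14.7   1.2  -9.5]
1.5 th [-0.   0.  -0.1] shift [-6.8 -0.3 -4.4]
1.6 th [-0.   0.  -0.1] shift [ 1.2 -0.8  0.8]
```

{"op": "servo_tool", "data": {
  "series": "1 0.0008 0 0.0005 0 0 0; 1 0.0017 0 0.0011 0 0 0; 1 0.0025 0 0.0016 0 0 0; 1 0.0025 0 0.0016 0 0 0; 1 0.0025 0 0.0016 0 0 0"
}}

```text
time_s: 15.37
eef_pos: [0.5264, 0.1107, 0.0209]
eef_rot: [-0.199, 0.679, 0.678, 0.199]
wrist_force: [-7.1, -18.6, 5.9]
opening: -0.004
grasp_force: 9.0
```

```bash
python3 k.py | egrep -v '^0\.|^1.[0123] '
```

```text
[0.52641638 0.11072403 0.02089705] [ -7.10798795 -18.63982983   5.875704  ] 15.3667
keeper ang 169 [1.455 1.565 1.605]
1.4 th [ 0.   0.3 -0. ] shift [-15.1   1.   -9.8]
1.5 th [ 0.   0.3 -0. ] shift [-7.2 -0.5 -4.7]
1.6 th [ 0.   0.3 -0. ] shift [ 0.8 -1.   0.4]
```

At the stop (18.6 N, no further motion). Back straight off and rise, then check.

{"op": "servo_tool", "data": {
  "series": "1 -0.004 0 -0.0027 0 0 0; 1 -0.012 0 -0.008 0 0 0; 1 -0.025 0 -0.016 0 0 0; 1 -0.042 0 -0.027 0 0 0; 1 -0.034 0 -0.04 0 0 0; 1 -0.018 0 -0.065 0 0 0; 1 -0.002 0 -0.09 0 0 0; 1 0.014 0 -0.115 0 0 0; 1 0.03 0 -0.14 0 0 0; 1 0.03 0 -0.14 0 0 0; 1 0.03 0 -0.14 0 0 0"
}}

```text
time_s: 16.38
eef_pos: [0.5276, 0.0621, 0.1566]
eef_rot: [-0.199, 0.678, 0.678, 0.202]
wrist_force: [-0.4, -0.0, -1.0]
opening: -0.002
grasp_force: 0.0
```

```bash
python3 k.py | egrep -v '^0\.|^1.'; python3 -c "
from h import *
carton()
o=ctrl.get_obs();print(o['eef_pos'],o['wrist_force'])"
```

```text
[0.5275683  0.06205241 0.1566113 ] [-0.41690959 -0.02083844 -0.96592293] 16.3833
keeper ang 148 [1.532 1.57  1.61 ]
carton [529.7 152.7] [65.2 57.4] 0.81 874
[0.52544588 0.06287981 0.15366222] [-0.59295123 -0.6251543  -0.39725123]
```

View pics/w5.png

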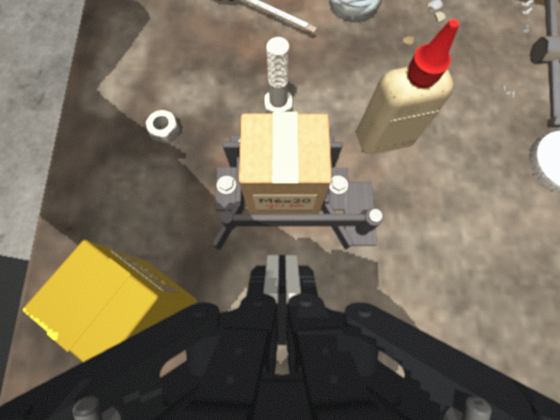

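The carton (285,165) is square against the stop, the keeper is straight across the mouth from (228,217) to (375,217), and the bystanders are untouched.

```bash
python3 -c "
from h import *
print(ctrl.hand_in())"
```

```text
the job is handed in; nothing more can be done
None
```

The carton is home and square against the back stop, the keeper is shut behind it at about 1.57 rad, the bystanders were not touched, and the job was handed in at about 17 s; the first 28 mm or so of the push landed near 50 mm up instead of under 25 mm (the tips sit further back than stated), but the carton did not tip.

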